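# Open the findings tin and rack its lid

### The job

Open the rectangular findings tin that sits in the wooden block: lift its lid off by the knob, lay the lid flat on the bench with the knob up and let go of it, then take it again another way and stand it on one of its short ends in whichever bay of the plywood rack is free. Do not drop the lid, and leave the tin, the carton and the other things where they are.

Things in the scene. Friction and masses are not known exactly. Their poses are not given: they have to be found in the camera images.
- lid: Loose aluminium lid, a box open below: 120 (x) x 62 (y) x 26 mm high, 3 mm walls, 0.17 kg. On its top centre a heavy steel knob, 24 mm diameter, 26 to 50 mm above the origin. Origin: centre of the plane of its lower edge; z up through the knob. Starts on the tin (overlap 23 mm, 2 mm clearance) with only 2 mm of its sides above the block: only the knob can be gripped there.
- lid_mid (a point): Centre of the lid's box without the knob, 13 mm above the lid's origin.
- tin: Open aluminium tin with brass findings in it, 110 x 52 x 44 mm high (x, y, z), 3 mm walls, loose in the well of the wooden block. Origin: centre of its underside, 6 mm above the bench.
- cradle: Fixed wooden block with a rectangular well in which tin and lid sit: 156 x 98 mm outside, 128 x 70 mm inside, 51 mm high, its x along the tin's length. Origin: centre of its underside on the bench.
- rack: Fixed plywood rack, two bays side by side along its x: base 168 x 100 x 8 mm, upright dividers 8 mm thick across its x at x = -80, 0, +80 mm, tops 78 mm above the bench; each bay is 72 mm wide in x, open above and at both y ends. Origin: centre of its underside. The lid may stand in it on either short end, knob either way.
- bay_a (a point): Centre of the floor of one bay (rack x = -40 mm), 8 mm above the bench.
- bay_b (a point): Centre of the floor of the other bay (rack x = +40 mm), 8 mm above the bench.
- carton: Upright cardboard carton, 50 x 80 x 72 mm high, that fills one of the two bays; the other bay is the free one (at most a slip of paper on its floor). Origin: centre of its underside.
- round_tin: Bystander: closed round tin, 72 mm diameter, 65 mm high. Origin: centre of its underside.
- glue: Bystander: glue bottle, 44 mm diameter, 90 mm tall. Origin: centre of its underside.
- bench_block: Bystander: steel bench block 65 x 65 x 25 mm. Origin: centre of its underside.
- dish: Bystander: small white dish, 80 mm diameter, 30 mm high. Origin: centre of its underside.
- hammer: Bystander: hammer 240 mm long lying along its x.
- awl: Bystander: awl 150 mm long lying along its x.

How it is judged:
By the outcome, as a careful person would: the job done as asked, in the order asked, and still so for the second after the job is handed in, with the robot touching nothing.
It also fails if it takes over 58 s, if anything falls off the work surface, if the arm or the gripper's body presses on something with over 40 N, if the wrist force passes 120 N, or if a joint passes its speed limit or range.

### The arm

A 7-joint arm with a two-finger parallel gripper is mounted at the origin on the work surface. World frame = base frame: x ahead of the robot, y to its left, z up, the work surface at z = 0. Lengths are in m, angles in rad, forces in N, time in s.
With the tool pointing down it reaches from about 0.4 to 0.85 m from the base axis. Payload 4.5 kg.
Tool frame: the origin (TCP) lies between the finger pads; the fingertips stand r.tip_reach ahead of it and the grasp point (between the pads) lies 3 mm ahead of it (r.tip_reach is the distance from the TCP to the fingertips, in m); z points along the fingers, y is the line along which they close (so a half turn about z gives the same grasp; the last joint's range is limited). The gripper opens to 88 mm and grips with 3 to 60 N. Pads are 18 mm wide; open, the fingers measure 123 mm over their backs; the gripper's body (75 mm by 187 mm) begins 45 mm behind the grasp point.
Start: joints at [-1.083, 0.689, -0.195, 1.565, 0.157, 0.902, -0.215], TCP at [0.274, 0.562, 0.261] pointing down, gripper open.
Joint ranges: [-3.01, 3.01], [-0.46, 2.08], [-1.47, 1.51], [0.13, 2.56], [-1, 4.14], [0.04, 2.09], [-2.66, 2.66]. Speed limits (rad/s): [2.57, 2.57, 3.14, 3.14, 3.14, 3.14, 3.14].

### API

Orientations are given as a unit quaternion [x, y, z, w].
In Python, from plant import r gives the robot as it stands.
- The arm moves only by the tool step_arm, never from a script. Its argument "motion" is a list of rows, each an object with "dp": the shift along the tool's x, y, z in mm, a list of three; "twist": the turn, a rotation vector about the tool's x, y, z in rad, a list of three; "hand": the opening, from -1 (shut) to 1 (fully open). In form: [{"dp": [dx, dy, dz], "twist": [rx, ry, rz], "hand": hand}, ...]. A call has 1 to 5 rows; each row is the pose to reach, as a shift and turn from the pose commanded when the call began, along the tool's axes at that moment; what a row does not reach only later rows make up. A row lasts 1/8 s, in which the tool goes at most 62.5 mm and 10.7 degrees, less where a joint would pass 70% of its speed; a pose out of reach is approached as far as the arm can. A call with a gripper value outside its range is refused whole. The fingers move at their own pace and stop on an object; "force" is the grip in N (left out, the last holds). Time passes only in rows, so rows that repeat a pose let the fingers close. It gives the time, the measured TCP pose, the force, the opening and the grip force at its end, in the units of the state.
- r.get_state(): the state, without advancing time (a new reading comes with each control period).
- r.snapshot(name): name is "scene" or "top"; returns a dict with "pixels" (420x560x3 uint8, red, green, blue), "depth" (420x560 float32, m along the optical axis (not along the pixel's ray), 0 where there is no reading), "fx", "fy", "cx", "cy" (pixels), "D" ([k1, k2, p1, p2, k3] as OpenCV has them; the pictures are not rectified), "xyz" and "orientation" of the camera in the world. Camera axes: x right, y down, z forward; pixel columns grow to the right and rows downward; lengths in m; the calibration is good to about 2 mm. A picture is of the moment at which its call begins.
- r.finish_job(): hands the job in; it is judged then, once.
Trained networks look in the newest picture that a camera, given by its name, has taken for a name from the list of things; names that differ only in an ending like _2 or _b are one class to them, and where a whole thing is asked for, a point or a joint stands for the part that bears it (a point fixed in the world has none). Each returns a list of dicts, best first, with "score" (0 to 1); they miss things now and then, are a little off and sometimes report something else, mostly with a low value. They report only what shows in the picture. A call takes as long as a camera call.
- r.search_frame(camera, thing): "at" ([x, y, z] in m, in the coordinates of the camera as it stood for that picture, good to about 4 mm: the middle of the surface that is visible of it).
The state is a dict: "clock": time; "q": joint angles; "qd": joint speeds; "joint_torque": joint torques, N m; "tool_pos": TCP position; "eef_rot": TCP orientation; "contact_force": force on the tool from outside, world axes, zero at the start; "moment": the same for the moment, N m; "opening": opening from 0.0 (shut) to 1.0 (fully open); "finger_force": force on a finger pad.
Only numpy, scipy, OpenCV 4.12 (cv2) and the standard library are available. Lean on these libraries where they do the work, as an engineer would, in place of code of your own. Each camera call takes 0.05 s, during which the arm holds its last target. There are 200 camera calls.

## Working session

There is one attempt and no reset: what is moved stays moved. The work goes in short steps, Python scripts to look and compute and a tool call to move; the robot and the scene stay as the last step left them, time stands still between calls to the robot, and variables do not carry over. Pictures are saved under pics/ and viewed, at most 10 in all, crops included, and the job is handed in when it is done.

Besides the shell and the picture viewer there is one more tool, called after "Request:" in YAML: its name, and indented under it one key for each argument. step_arm: Moves the arm, as the interface text tells. Its arguments: {"type":"object","properties":{"motion":{"type":"array"},"force":{"type":"number"}},"required":["motion"]}

```bash
ls; mkdir -p pics
cat > h.py <<'E'
import numpy as np, cv2
from scipy.spatial.transform import Rotation as R
from plant import r
def snap(n,f=None):
    s=r.snapshot(n)
    if f: cv2.imwrite('pics/'+f,s['pixels'][:,:,::-1])
    return s
def cloud(s):
    K=np.array([[s['fx'],0,s['cx']],[0,s['fy'],s['cy']],[0,0,1.]]);h,w=s['depth'].shape
    u,v=np.meshgrid(np.arange(w),np.arange(h))
    p=cv2.undistortPoints(np.stack([u,v],-1).reshape(-1,1,2).astype(float),K,np.array(s['D'],float)).reshape(h,w,2)
    c=np.dstack([p,np.ones((h,w))])*s['depth'][...,None]
    P=c@R.from_quat(s['orientation']).as_matrix().T+np.array(s['xyz']); P[s['depth']==0]=np.nan
    return P
def towld(s,a): return R.from_quat(s['orientation']).apply(a)+np.array(s['xyz'])
E
python3 - <<'E'
from h import *
np.set_printoptions(precision=4,suppress=True)
for c in('scene','top'):
    s=snap(c,c+'0.png');print(c,s['xyz'],R.from_quat(s['orientation']).as_matrix()[:,2])
    np.savez(c+'0.npz',P=cloud(s),pix=s['pixels'])
    for t in('lid','tin','cradle','rack','carton','glue','round_tin','dish','bench_block','hammer','awl'):
        d=r.search_frame(c,t)
        print(t,[(round(x['score'],2),towld(s,x['at'])) for x in d[:2]])
print(r.get_state(),r.tip_reach)
E
```

```text
pics
scene [1.2714 0.3418 0.6857] [-0.7178 -0.3348 -0.6104]
lid [(0.98, array([0.5347, 0.2284, 0.0509]))]
tin [(0.35, array([ 0.3803, -0.1152,  0.0208]))]
cradle [(0.64, array([0.5753, 0.2373, 0.0459])), (0.29, array([0.4394, 0.0495, 0.0177]))]
rack [(0.87, array([ 0.5645, -0.239 ,  0.0397]))]
carton [(0.97, array([ 0.5648, -0.2843,  0.08  ]))]
glue [(0.77, array([ 0.406 , -0.3412,  0.0498]))]
round_tin [(0.62, array([0.6739, 0.1232, 0.0612]))]
dish [(0.84, array([ 0.377 , -0.1139,  0.0196]))]
bench_block [(0.93, array([0.4137, 0.3467, 0.0235])), (0.69, array([0.4368, 0.049 , 0.0161]))]
hammer [(0.84, array([ 0.6986, -0.0333,  0.0227]))]
awl [(0.76, array([0.4383, 0.0523, 0.0205]))]
top [ 0.3762 -0.0005  1.2232] [ 0.1541  0.0082 -0.988 ]
lid [(0.94, array([0.5241, 0.2292, 0.0522]))]
tin []
cradle [(0.75, array([0.5207, 0.2259, 0.0539]))]
rack [(0.97, array([ 0.5361, -0.2358,  0.021 ]))]
carton [(0.95, array([ 0.5354, -0.2752,  0.0799]))]
glue [(0.93, array([ 0.3946, -0.3422,  0.0626]))]
round_tin [(0.67, array([0.6453, 0.1205, 0.0693])), (0.22, array([ 0.6915, -0.0593,  0.0255]))]
dish [(0.68, array([ 0.3902, -0.1125,  0.0148]))]
bench_block []
hammer [(0.58, array([ 0.6928, -0.0618,  0.0243]))]
awl [(0.75, array([0.4271, 0.0552, 0.0262]))]
{'clock': 1.2, 'q': array([-1.0832,  0.6891, -0.1946,  1.5653,  0.1573,  0.9025, -0.2151]), 'qd': array([-0.0018,  0.0007, -0.0008, -0.0013, -0.    ,  0.0005, -0.0003]), 'joint_torque': array([ -0.0009, -52.7491,  -1.267 , -15.3742,  -0.0518,  -0.0005,
         0.    ]), 'tool_pos': array([0.274 , 0.5618, 0.2607]), 'eef_rot': array([ 0.225 ,  0.9744,  0.    , -0.    ]), 'contact_force': array([-0.3259, -0.5867, -0.2007]), 'moment': array([-0.0415, -0.0303,  0.0121]), 'finger_force': 0.0, 'opening': 1.0045884372276357} 0.022
```

View pics/top0.png

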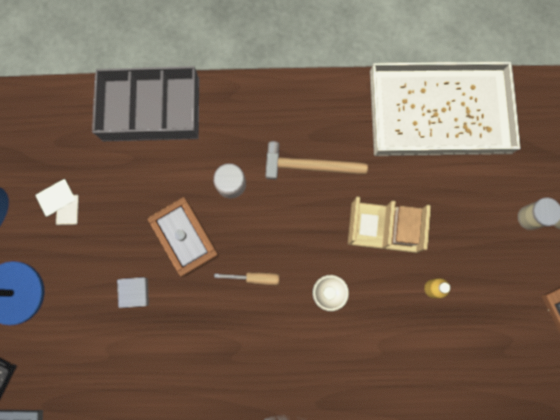

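View pics/scene0.png

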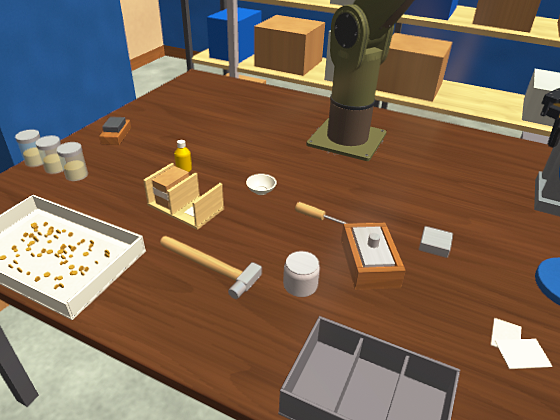

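The top view shows the cradle and lid with the knob at about (181,236). The rack is at about (390,226), with the free bay on the left (369,224, white paper on its floor) and the carton in the right bay at (409,225). The scene view agrees. Next I'll measure with both depth clouds.

Run:
```python
from h import *
np.set_printoptions(precision=4,suppress=True)
for c in('top','scene'):
    d=np.load(c+'0.npz');P=d['P'];pix=d['pix'].astype(int)
    X,Y,Z=P[...,0],P[...,1],P[...,2]
    def box(n,m,full=True):
        q=P[m]; rc=cv2.minAreaRect((q[:,:2]*1000).astype(np.float32))
        print(c,n,len(q),'z',np.percentile(q[:,2],[5,50,95]),'c',rc[0],rc[1],rc[2],'mean',q.mean(0))
    near=(abs(X-.525)<.13)&(abs(Y-.228)<.12)&(np.hypot(X-.66,Y-.12)>.065)
    print(c,'bench z',np.nanmedian(Z[(abs(X-.5)<.2)&(abs(Y-.0)<.3)]))
    box('cradle+lid',near&(Z>.042)&(Z<.062)&(abs(X-.525)<.1)&(abs(Y-.228)<.1))
    box('knob',near&(Z>.066)&(np.hypot(X-.525,Y-.228)<.05))
    sat=pix.max(-1)-pix.min(-1)
    box('lidplate',near&(Z>.046)&(Z<.060)&(sat<25)&(np.hypot(X-.525,Y-.228)<.09))
    rk=(abs(X-.54)<.1)&(abs(Y+.235)<.12)
    box('rack>8',rk&(Z>.004))
    box('rack top',rk&(Z>.070)&(Z<.095))
    box('freefloor',rk&(Z<.03)&(Z>.002)&(Y>-.235))
```

```text
top bench z 0.0020562084052874186
top cradle+lid 2611 z [0.0478 0.0531 0.0575] c (525.1649780273438, 228.2084503173828) (157.77621459960938, 98.88467407226562) 29.916488647460938 mean [0.5234 0.2273 0.0529]
top knob 94 z [0.0711 0.0781 0.0817] c (525.1231079101562, 227.34957885742188) (22.399093627929688, 22.332275390625) 88.69657897949219 mean [0.5246 0.2271 0.0775]
top lidplate 1323 z [0.0505 0.0542 0.058 ] c (525.7933349609375, 228.59783935546875) (123.10084533691406, 62.4535026550293) 30.10780143737793 mean [0.5239 0.2274 0.0542]
top rack>8 3910 z [0.0046 0.0275 0.0828] c (539.7505493164062, -234.83872985839844) (239.56546020507812, 198.94607543945312) 89.9992446899414 mean [ 0.5372 -0.2429  0.0399]
top rack top 1358 z [0.0736 0.0803 0.0843] c (541.5216064453125, -246.32728576660156) (168.50143432617188, 97.88406372070312) 81.77581787109375 mean [ 0.5377 -0.2696  0.0798]
top freefloor 2092 z [0.0023 0.0059 0.0134] c (540.067138671875, -175.00588989257812) (199.74154663085938, 119.89141082763672) 0.002930042101070285 mean [ 0.5379 -0.1839  0.0068]
scene bench z 0.00078409471502538
[... 341 characters left out ...]
]
scene lidplate 1033 z [0.0504 0.0529 0.055 ] c (524.3464965820312, 227.38052368164062) (123.67335510253906, 63.170921325683594) 30.3734073638916 mean [0.5325 0.23   0.0529]
scene rack>8 3088 z [0.0071 0.0486 0.0804] c (557.8519287109375, -230.9708251953125) (204.33155822753906, 134.262939453125) 84.77046203613281 mean [ 0.5568 -0.2403  0.0463]
scene rack top 900 z [0.0712 0.0781 0.0815] c (543.3834228515625, -245.84710693359375) (170.4996337890625, 101.69744873046875) 81.57640838623047 mean [ 0.5447 -0.2619  0.0773]
scene freefloor 588 z [0.0022 0.0084 0.0263] c (542.1626586914062, -177.516357421875) (197.71670532226562, 117.04962921142578) 2.0342185497283936 mean [ 0.5664 -0.1832  0.0107]
```

```bash
cat >> h.py <<'E'
import json,sys
np.set_printoptions(precision=4,suppress=True)
def down(psi,tilt=0,d=None):
    "tool down, closing axis y at azimuth psi (deg); then turned about its y by tilt (deg)"
    p=np.radians(psi); y=np.array([np.cos(p),np.sin(p),0]); z=np.array([0,0,-1.]); x=np.cross(y,z)
    return R.from_matrix(np.c_[x,y,z])*R.from_rotvec([0,np.radians(tilt),0])
def go(pos,Rt):
    s=r.get_state(); R0=R.from_quat(s['eef_rot'])
    print('t',round(s['clock'],2),'tcp',s['tool_pos'],'q',s['q'],'F',s['contact_force'],'open',round(s['opening'],3),s['finger_force'])
    print(' dp',np.round(R0.inv().apply(np.array(pos)-s['tool_pos'])*1000,1),'tw',np.round((R0.inv()*Rt).as_rotvec(),3))
    with open('log.jsonl','a') as f: f.write(json.dumps([list(s['q']),list(s['tool_pos']),list(s['eef_rot'])])+'\n')
E
python3 -c "
from h import *
go([.525,.228,.2],down(-60))"
```

```text
t 1.2 tcp [0.274  0.5618 0.2607] q [-1.0832  0.6891 -0.1946  1.5653  0.1573  0.9025 -0.2151] F [-0.3259 -0.5867 -0.2007] open 1.005 0.0
 dp [-371.9 -190.    60.7] tw [ 0.    -0.     2.164]
```

Request:
step_arm:
  motion:
    - {"dp": [-372, -190, 61], "twist": [0, 0, 2.164], "hand": 0.1}
    - {"dp": [-372, -190, 61], "twist": [0, 0, 2.164], "hand": 0.1}
    - {"dp": [-372, -190, 61], "twist": [0, 0, 2.164], "hand": 0.1}
    - {"dp": [-372, -190, 61], "twist": [0, 0, 2.164], "hand": 0.1}
    - {"dp": [-372, -190, 61], "twist": [0, 0, 2.164], "hand": 0.1}

```text
clock: 1.82
tool_pos: [0.461, 0.3133, 0.2156]
eef_rot: [0.643, 0.766, 0.001, 0.0]
contact_force: [0.7, 0.4, 0.1]
opening: 0.554
finger_force: 0.0
```

```bash
python3 -c "
from h import *
go([.525,.228,.15],down(-60))"
```

```text
t 1.82 tcp [0.461  0.3133 0.2156] q [-0.6991  0.6588  0.0325  1.8276 -0.0329  0.6547 -0.4736] F [0.6867 0.4344 0.1207] open 0.554 0.0
 dp [-95.1  48.2  65.6] tw [ 0.    -0.001  1.221]
```

Request:
step_arm:
  motion:
    - {"dp": [-95, 48, 66], "twist": [0, 0, 1.221], "hand": 0.0}
    - {"dp": [-95, 48, 66], "twist": [0, 0, 1.221], "hand": 0.0}
    - {"dp": [-95, 48, 66], "twist": [0, 0, 1.221], "hand": 0.0}
    - {"dp": [-95, 48, 66], "twist": [0, 0, 1.221], "hand": 0.0}
    - {"dp": [-95, 48, 66], "twist": [0, 0, 1.221], "hand": 0.0}

```text
clock: 2.45
tool_pos: [0.5242, 0.2298, 0.1495]
eef_rot: [0.92, 0.392, 0.0, -0.0]
contact_force: [-0.3, 0.6, 0.2]
opening: 0.499
finger_force: 0.0
```

```bash
python3 -c "
from h import *
go([.525,.228,.077],down(-60))"
```

```text
t 2.45 tcp [0.5242 0.2298 0.1495] q [-0.636   0.7928  0.2473  1.8376 -0.3396  0.5524 -0.9329] F [-0.2631  0.5818  0.1819] open 0.499 0.0
 dp [-0.8  1.9 72.5] tw [-0.    -0.     0.283]
```

Request:
step_arm:
  motion:
    - {"dp": [-1, 2, 20], "twist": [0, 0, 0.283], "hand": 0.0}
    - {"dp": [-1, 2, 40], "twist": [0, 0, 0.283], "hand": 0.0}
    - {"dp": [-1, 2, 60], "twist": [0, 0, 0.283], "hand": 0.0}
    - {"dp": [-1, 2, 66], "twist": [0, 0, 0.283], "hand": 0.0}
    - {"dp": [-1, 2, 71], "twist": [0, 0, 0.283], "hand": 0.0}

```text
clock: 3.08
tool_pos: [0.5251, 0.2278, 0.0786]
eef_rot: [0.965, 0.262, 0.0, -0.0]
contact_force: [0.1, -0.4, -0.4]
opening: 0.501
finger_force: 0.0
```

```bash
python3 -c "
from h import *
go([.525,.228,.077],down(-60))
s=snap('scene'); i=s['pixels'][190:300,310:430]; cv2.imwrite('pics/g1.png',cv2.resize(i[:,:,::-1],None,fx=5,fy=5))"
```

```text
t 3.08 tcp [0.5251 0.2278 0.0786] q [-0.6289  0.9116  0.2432  1.8646 -0.4829  0.4227 -1.0731] F [ 0.0791 -0.3583 -0.3509] open 0.501 0.0
 dp [ 0.  -0.2  1.6] tw [-0.    -0.001  0.006]
```

View pics/g1.png

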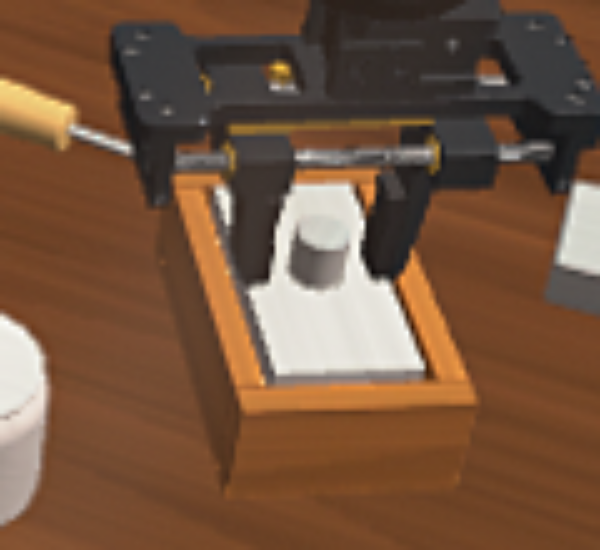

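The picture shows the fingers straddling the knob (crop 320,250), with the tips just above the lid. I'll grip and lift.

Request:
step_arm:
  motion:
    - {"dp": [0, 0, 0], "twist": [0, 0, 0], "hand": -1}
    - {"dp": [0, 0, 0], "twist": [0, 0, 0], "hand": -1}
    - {"dp": [0, 0, 0], "twist": [0, 0, 0], "hand": -1}
    - {"dp": [0, 0, 0], "twist": [0, 0, 0], "hand": -1}
    - {"dp": [0, 0, -2], "twist": [0, 0, 0], "hand": -1}
  force: 45

```text
clock: 3.75
tool_pos: [0.5245, 0.2276, 0.0805]
eef_rot: [0.965, 0.262, -0.0, -0.0]
contact_force: [0.4, 0.0, -1.2]
opening: 0.259
finger_force: 45.0
```

Request:
step_arm:
  motion:
    - {"dp": [0, 0, -8], "twist": [0, 0, 0], "hand": -1}
    - {"dp": [0, 0, -18], "twist": [0, 0, 0], "hand": -1}
    - {"dp": [0, 0, -30], "twist": [0, 0, 0], "hand": -1}
    - {"dp": [0, 0, -50], "twist": [0, 0, 0], "hand": -1}
    - {"dp": [0, 0, -80], "twist": [0, 0, 0], "hand": -1}

```text
clock: 4.38
tool_pos: [0.5243, 0.2275, 0.1614]
eef_rot: [0.965, 0.262, -0.001, 0.0]
contact_force: [0.5, -0.2, -1.3]
opening: 0.262
finger_force: 45.0
```

Run:
```python
from h import *
go([.54,.02,.14],down(-8.3))
s=snap('scene','l1.png'); P=cloud(s)
m=(abs(P[...,0]-.525)<.09)&(abs(P[...,1]-.228)<.09)
for t in('lid','tin'): print(t,[(round(x['score'],2),towld(s,x['at'])) for x in r.search_frame('scene',t)[:2]])
```

```text
t 4.38 tcp [0.5243 0.2275 0.1614] q [-0.6823  0.786   0.3357  1.8344 -0.4295  0.5945 -1.1186] F [ 0.5008 -0.1881 -1.3105] open 0.262 44.99987158924341
 dp [-91.3 187.   21.4] tw [-0.001  0.001 -0.896]
lid [(0.6, array([0.5507, 0.234 , 0.1364]))]
tin [(0.97, array([0.5201, 0.2283, 0.0308]))]
```

View pics/l1.png

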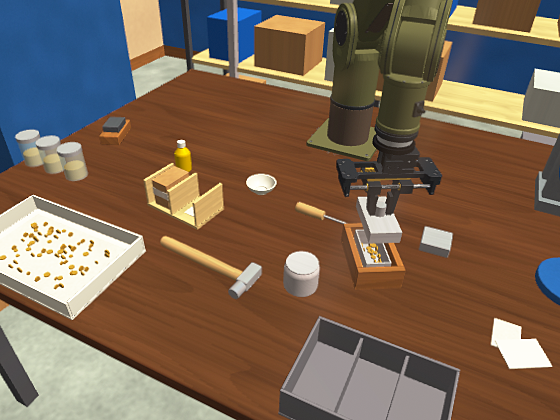

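The picture shows the lid at (380,220) hanging level from the gripper, and the tin still in the well with its findings at (375,250). I'll carry the lid over and fit the arm's kinematics so I can check that the tilted regrasp is reachable.

Request:
step_arm:
  motion:
    - {"dp": [-91, 187, 12], "twist": [0, 0, -0.896], "hand": -1}
    - {"dp": [-91, 187, 12], "twist": [0, 0, -0.896], "hand": -1}
    - {"dp": [-91, 187, 12], "twist": [0, 0, -0.896], "hand": -1}
    - {"dp": [-91, 187, 12], "twist": [0, 0, -0.896], "hand": -1}
    - {"dp": [-91, 187, 12], "twist": [0, 0, -0.896], "hand": -1}

```text
clock: 5.15
tool_pos: [0.5401, 0.0168, 0.1477]
eef_rot: [0.756, 0.654, -0.001, -0.0]
contact_force: [-0.2, 0.8, -1.4]
opening: 0.26
finger_force: 45.0
```

```bash
cat > fit.py <<'E'
from h import *
import itertools
from scipy.optimize import least_squares
D=[json.loads(l) for l in open('log.jsonl')]
Q=np.array([d[0] for d in D]);T=np.array([d[1] for d in D]);RT=R.from_quat([d[2] for d in D])
def rots(q,sg,o1,o7):
    "cumulative rotations after each joint"
    c=R.identity();out=[]
    for i in range(7):
        a=sg[i]*q[i]+(o1 if i==0 else o7 if i==6 else 0)
        c=c*R.from_euler('z' if i%2==0 else 'y',a); out.append(c)
    return out
if __name__=='__main__':
    best=[]
    for sg in itertools.product([1,-1],repeat=7):
        if sg[1]<0: continue
        for o in itertools.product((0,np.pi/2,np.pi,-np.pi/2),repeat=2):
            e=max((rots(q,sg,*o)[6].inv()*t).magnitude() for q,t in zip(Q[[0,2,-1]],RT[[0,2,-1]]))
            best.append((e,sg,o))
    best.sort(key=lambda b:b[0]); print(best[:3])
    e,sg,o=best[0]
    A=[];b=[]
    for q,t in zip(Q,T):
        c=[x.as_matrix() for x in rots(q,sg,*o)]
        A.append(np.c_[np.eye(3)[:,2],c[1][:,[0,2]],c[3][:,[0,2]],c[5][:,[0,2]]]);b.append(t)
    A=np.vstack(A);b=np.hstack(b)
    x=np.linalg.lstsq(A,b,rcond=1e-6)[0];print('full',x,abs(A@x-b).max())
    x2=np.linalg.lstsq(A[:,[0,2,4,6]],b,rcond=None)[0];print('simple',x2,abs(A[:,[0,2,4,6]]@x2-b).max())
E
python3 -c "
from h import *
go([.54,.02,.14],down(-8.3))"; python3 fit.py
```

```text
t 5.15 tcp [0.5401 0.0168 0.1477] q [-0.1331  0.7497  0.0267  1.9261 -0.0377  0.4681 -0.2249] F [-0.2284  0.7886 -1.3907] open 0.26 44.9993010610342
 dp [ 3.1 -0.5  7.7] tw [-0.002  0.002 -0.   ]
[(7.84274476403468e-16, (-1, 1, -1, 1, -1, 1, -1), (0, 1.5707963267948966)), (0.0031780070304223322, (-1, 1, -1, 1, -1, 1, -1), (1.5707963267948966, 3.141592653589793)), (0.003178007030423023, (-1, 1, -1, 1, -1, 1, -1), (-1.5707963267948966, 0))]
full [ 6.403  -0.0291  0.4571 -0.0424  0.3033 -0.0868  6.3579] 0.05888351908908446
simple [1.8111 0.5112 0.4119 1.6737] 0.04522489324334178
```

Run:
```python
from fit import *
sg=(-1,1,-1,1,-1,1,-1);o=(0,np.pi/2)
print(len(Q),max((rots(q,sg,*o)[6].inv()*t).magnitude() for q,t in zip(Q,RT)))
A=[];b=T.ravel()
for q in Q:
    c=[x.as_matrix() for x in rots(q,sg,*o)]
    A.append(np.c_[c[0],c[1][:,2],c[3],c[5]])
A=np.vstack(A); n='b0x b0y d1 L1 f_x f_y L2 w_x w_y L3'.split()
def t(cols):
    i=[n.index(k) for k in cols.split()]
    x,_,rk,sv=np.linalg.lstsq(A[:,i],b,rcond=1e-5); print(dict(zip(cols.split(),x.round(4))),'res',abs(A[:,i]@x-b).max().round(5),rk)
t('d1 L1 L2 b0y'); t('d1 L1 L2 f_y');t('d1 L1 L2 b0y f_y');t('d1 L1 L2 b0y f_y w_y');t('b0x d1 L1 f_x L2 b0y');t('b0x d1 L1 f_x L2 w_x b0y f_y')
```

```text
6 7.84274476403468e-16
{'d1': np.float64(0.053), 'L1': np.float64(0.5569), 'L2': np.float64(0.3487), 'b0y': np.float64(-0.045)} res 0.00603 4
{'d1': np.float64(0.0374), 'L1': np.float64(0.5668), 'L2': np.float64(0.3432), 'f_y': np.float64(-0.0461)} res 0.00414 4
{'d1': np.float64(0.043), 'L1': np.float64(0.5632), 'L2': np.float64(0.3449), 'b0y': np.float64(-0.0186), 'f_y': np.float64(-0.0274)} res 0.00046 5
{'d1': np.float64(0.0428), 'L1': np.float64(0.5634), 'L2': np.float64(0.3448), 'b0y': np.float64(-0.0187), 'f_y': np.float64(-0.0271), 'w_y': np.float64(-0.0003)} res 0.00051 6
{'b0x': np.float64(0.0201), 'd1': np.float64(0.0654), 'L1': np.float64(0.5523), 'f_x': np.float64(0.0191), 'L2': np.float64(0.3473), 'b0y': np.float64(-0.0459)} res 0.00338 6
{'b0x': np.float64(0.0002), 'd1': np.float64(0.0435), 'L1': np.float64(0.564), 'f_x': np.float64(0.0006), 'L2': np.float64(0.3457), 'w_x': np.float64(0.0007), 'b0y': np.float64(-0.0189), 'f_y': np.float64(-0.0272)} res 0.00034 8
```

```bash
cat > ik.py <<'E'
from fit import *
sg=(-1,1,-1,1,-1,1,-1);o=(0,np.pi/2)
LO=np.array([-3.01,-.46,-1.47,.13,-1,.04,-2.66]);HI=np.array([3.01,2.08,1.51,2.56,4.14,2.09,2.66])
def fk(q,L3):
    c=rots(q,sg,*o);m=lambda i:c[i].as_matrix()
    return m(0)@[0,-.0186,.043+L3]+m(1)[:,2]*.5632+m(3)@[0,-.0274,.3449]+m(5)[:,2]*L3,c[6]
def ik(p,Rt,q0,L3):
    best=None
    for k in range(4):
        g=np.clip(q0+(0 if k==0 else np.random.default_rng(k).normal(0,.5,7)),LO+.02,HI-.02)
        f=lambda q:(lambda P,C:np.r_[(P-p)*10,(C.inv()*Rt).as_rotvec()*3,.003*(q-q0)])(*fk(q,L3))
        s=least_squares(f,g,bounds=(LO+.01,HI-.01))
        if best is None or s.cost<best.cost: best=s
    P,C=fk(best.x,L3);return best.x,np.linalg.norm(P-p)*1000,np.degrees((C.inv()*Rt).magnitude())
E
python3 - <<'E'
from ik import *
u=np.array([.144,.99,0]);u/=np.linalg.norm(u)
bay=np.array([.5482,-.2065,0]); lid=np.array([.54,.02,0]);psi=-8.3;q0=Q[-1]
for L3 in(.22,.32):
  for a in(30,45):
    Rp=down(psi,a);Rl=down(psi,a-90)
    gp=lid-.042*u+[0,0,.0215]; tp=gp-.003*Rp.as_matrix()[:,2]
    # place: lid z = u ; knob side toward +u
    gl=bay+[0,0,.110]+u*(.0085); tl=gl-.003*Rl.as_matrix()[:,2]
    q=q0
    for nm,p,RR in(('pick',tp,Rp),('pick up',tp+[0,0,.12],Rp),('mid',(tp+tl)/2+[0,0,.15],down(psi,a-45)),('above',tl+[0,0,.1],Rl),('place',tl,Rl)):
        q,e,d=ik(p,RR,q,L3); print(L3,a,nm,q.round(2),'err',e.round(1),d.round(1))
E
```

```text
0.22 30 pick [ 0.51  1.09 -0.6   1.95 -0.    0.21  0.06] err 0.0 0.0
0.22 30 pick up [ 0.55  0.88 -0.67  1.94 -0.07  0.41  0.01] err 0.0 0.0
0.22 30 mid [ 0.05  0.66 -0.06  1.84  0.45  0.73 -0.5 ] err 0.0 0.0
0.22 30 above [-0.27  0.9   0.36  1.85  0.99  0.95 -0.97] err 0.0 0.0
0.22 30 place [-0.27  1.08  0.36  1.85  1.04  0.84 -1.15] err 0.0 0.0
0.22 45 pick [ 0.71  1.24 -0.82  1.91 -0.03  0.29  0.2 ] err 0.0 0.0
0.22 45 pick up [ 0.75  1.03 -0.9   1.92 -0.11  0.44  0.12] err 0.0 0.0
0.22 45 mid [ 0.32  0.66 -0.34  1.83  0.32  0.7  -0.34] err 0.0 0.0
0.22 45 above [-0.07  0.78  0.11  1.83  0.94  0.92 -0.87] err 0.0 0.0
0.22 45 place [-0.09  0.95  0.14  1.86  1.04  0.79 -1.07] err 0.0 0.0
0.32 30 pick [ 0.6   1.12 -0.59  1.92  0.01  0.26  0.14] err 0.0 0.0
0.32 30 pick up [ 0.63  0.91 -0.65  1.92 -0.05  0.45  0.09] err 0.0 0.0
0.32 30 mid [ 0.    0.67 -0.06  1.84  0.44  0.74 -0.54] err 0.0 0.0
0.32 30 above [-0.41  0.99  0.36  1.8   0.86  0.98 -1.01] err 0.0 0.0
0.32 30 place [-0.4   1.17  0.35  1.78  0.88  0.88 -1.15] err 0.0 0.0
0.32 45 pick [ 0.81  1.28 -0.77  1.84 -0.05  0.4   0.34] err 0.0 0.0
0.32 45 pick up [ 0.84  1.08 -0.84  1.88 -0.12  0.53  0.26] err 0.0 0.0
0.32 45 mid [ 0.29  0.66 -0.29  1.83  0.28  0.69 -0.3 ] err 0.0 0.0
0.32 45 above [-0.23  0.85  0.18  1.82  0.83  0.9  -0.91] err 0.0 0.0
0.32 45 place [-0.25  1.02  0.21  1.83  0.9   0.76 -1.07] err 0.0 0.0
```

Both poses are well inside the joint ranges. Laying the lid down now.

Request:
step_arm:
  motion:
    - {"dp": [3, 0, 40], "twist": [0, 0, 0], "hand": -1}
    - {"dp": [3, 0, 75], "twist": [0, 0, 0], "hand": -1}
    - {"dp": [3, 0, 88], "twist": [0, 0, 0], "hand": -1}
    - {"dp": [3, 0, 93], "twist": [0, 0, 0], "hand": -1}
    - {"dp": [3, 0, 94], "twist": [0, 0, 0], "hand": -1}

```text
clock: 5.78
tool_pos: [0.5416, 0.0232, 0.055]
eef_rot: [0.757, 0.654, 0.0, 0.0]
contact_force: [0.6, 0.5, -0.6]
opening: 0.256
finger_force: 45.0
```

Request:
step_arm:
  motion:
    - {"dp": [0, 0, 1], "twist": [0, 0, 0], "hand": -1}
    - {"dp": [0, 0, 1], "twist": [0, 0, 0], "hand": -1}

```text
clock: 6.02
tool_pos: [0.5416, 0.0233, 0.0542]
eef_rot: [0.756, 0.654, 0.001, 0.0]
contact_force: [-0.6, -0.6, -0.7]
opening: 0.259
finger_force: 45.0
```

Request:
step_arm:
  motion:
    - {"dp": [0, 0, 1], "twist": [0, 0, 0], "hand": -1}
    - {"dp": [0, 0, 1.5], "twist": [0, 0, 0], "hand": -1}
    - {"dp": [0, 0, 1.5], "twist": [0, 0, 0], "hand": -1}

```text
clock: 6.4
tool_pos: [0.5412, 0.0233, 0.0521]
eef_rot: [0.756, 0.654, 0.0, 0.0]
contact_force: [0.6, -0.7, -0.2]
opening: 0.259
finger_force: 45.0
```

Request:
step_arm:
  motion:
    - {"dp": [0, 0, 1], "twist": [0, 0, 0], "hand": -1}
    - {"dp": [0, 0, 1], "twist": [0, 0, 0], "hand": -1}

```text
clock: 6.65
tool_pos: [0.5413, 0.0233, 0.052]
eef_rot: [0.756, 0.654, 0.0, 0.0]
contact_force: [-2.1, 0.3, 9.3]
opening: 0.261
finger_force: 45.0
```

Request:
step_arm:
  motion:
    - {"dp": [0, 0, -0.8], "twist": [0, 0, 0], "hand": -1}
    - {"dp": [0, 0, -0.8], "twist": [0, 0, 0], "hand": 0.1}
    - {"dp": [0, 0, -0.8], "twist": [0, 0, 0], "hand": 0.1}
    - {"dp": [0, 0, -0.8], "twist": [0, 0, 0], "hand": 0.1}
    - {"dp": [0, 0, -15], "twist": [0, 0, 0], "hand": 0.1}

```text
clock: 7.28
tool_pos: [0.5405, 0.0232, 0.0658]
eef_rot: [0.756, 0.654, -0.001, -0.001]
contact_force: [-0.4, -0.2, -0.2]
opening: 0.554
finger_force: 0.0
```

Request:
step_arm:
  motion:
    - {"dp": [0, 0, -40], "twist": [0, 0, 0], "hand": 0.1}
    - {"dp": [-60, 0, -90], "twist": [0, 0.2, 0], "hand": 1}
    - {"dp": [-120, 0, -100], "twist": [0, 0.4, 0], "hand": 1}
    - {"dp": [-180, 0, -100], "twist": [0, 0.6, 0], "hand": 1}
    - {"dp": [-180, 0, -100], "twist": [0, 0.7, 0], "hand": 1}

```text
clock: 7.9
tool_pos: [0.5186, -0.1367, 0.1626]
eef_rot: [0.729, 0.631, 0.196, -0.178]
contact_force: [1.5, -0.3, -0.9]
opening: 0.979
finger_force: 0.0
```

Run:
```python
from h import *
go([.54,.02,.14],down(-8.3,40))
for c in('top','scene'):
    s=snap(c,c+'2.png');P=cloud(s);X,Y,Z=P[...,0],P[...,1],P[...,2]
    pix=s['pixels'].astype(int); sat=pix.max(-1)-pix.min(-1)
    m0=(abs(X-.54)<.07)&(abs(Y-.022)<.085)&(sat<30)
    for n,m in(('plate',m0&(Z>.018)&(Z<.035)),('knob',(Z>.04)&(Z<.06)&(np.hypot(X-.54,Y-.022)<.03))):
        q=P[m];rc=cv2.minAreaRect((q[:,:2]*1000).astype(np.float32));print(c,n,len(q),np.percentile(q[:,2],[5,50,95]),rc)
```

```text
t 7.9 tcp [ 0.5186 -0.1367  0.1626] q [ 0.7644  0.8804 -0.5607  1.8072 -0.1541  0.6767  0.3385] F [ 1.5218 -0.2925 -0.8783] open 0.979 0.0
 dp [124.5  -0.4 100.1] tw [-0.013  0.163 -0.003]
top plate 1285 [0.0231 0.0273 0.0311] ((542.146728515625, 22.410724639892578), (120.16670227050781, 62.922752380371094), 81.45716857910156)
top knob 85 [0.0469 0.0508 0.0548] ((542.1121826171875, 22.490089416503906), (20.800426483154297, 20.845983505249023), 88.32869720458984)
scene plate 957 [0.0207 0.0259 0.0283] ((541.4946899414062, 22.44244384765625), (121.93412780761719, 66.80522918701172), 81.64335632324219)
scene knob 82 [0.0429 0.0488 0.0513] ((542.8945922851562, 23.25912094116211), (22.964820861816406, 23.471643447875977), 39.80577087402344)
```

View pics/scene2.png

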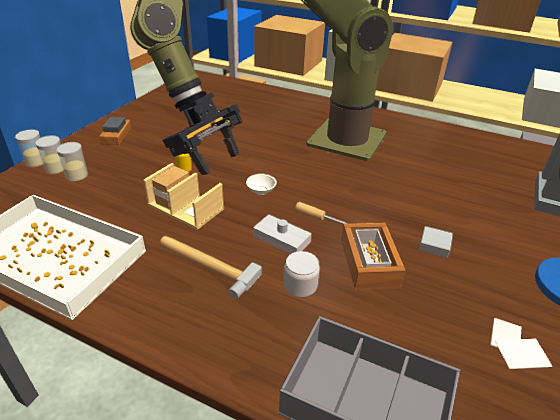

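The scene view shows the lid flat with the knob up at (282,233), released. The gripper is clear of it over the rack side at (205,130), already tilted. Now the tilted regrasp across the lid's long sides, near its −y end.

Run:
```python
from h import *
Rp=down(-8.3,40);z=Rp.as_matrix()[:,2];u=np.array([.1437,.9896,0])
tp=np.array([.5422,.0226,0])-.042*u+[0,0,.0228]-.003*z
print(tp,z); go(tp-.07*z,Rp)
```

```text
[ 0.5359 -0.0209  0.0251] [ 0.0928  0.6361 -0.766 ]
t 8.0 tcp [ 0.5147 -0.1567  0.1577] q [ 0.786   0.8836 -0.5444  1.8029 -0.1506  0.6738  0.3352] F [-0.2996 -1.4061 -1.0375] open 1.001 0.0
 dp [ 40.7  -0.1 114.6] tw [ 0.004  0.175 -0.035]
```

Request:
step_arm:
  motion:
    - {"dp": [30, 0, 40], "twist": [0.004, 0.175, -0.035], "hand": 1}
    - {"dp": [41, 0, 80], "twist": [0.004, 0.175, -0.035], "hand": 1}
    - {"dp": [41, 0, 115], "twist": [0.004, 0.175, -0.035], "hand": 1}
    - {"dp": [41, 0, 115], "twist": [0.004, 0.175, -0.035], "hand": 1}
    - {"dp": [41, 0, 115], "twist": [0.004, 0.175, -0.035], "hand": 1}

```text
clock: 8.62
tool_pos: [0.5306, -0.0442, 0.0827]
eef_rot: [0.7, 0.626, 0.258, -0.229]
contact_force: [0.6, -0.3, 0.5]
opening: 0.998
finger_force: 0.0
```

Run:
```python
from h import *
go([.5359,-.0209,.0251],down(-8.3,40))
```

```text
t 8.62 tcp [ 0.5306 -0.0442  0.0827] q [ 0.739   1.0946 -0.6721  1.8677 -0.2145  0.4727  0.4235] F [ 0.6446 -0.3312  0.5432] open 0.998 0.0
 dp [-19.2   2.5  59.3] tw [-0.02  -0.006  0.026]
```

Request:
step_arm:
  motion:
    - {"dp": [-19, 2.5, 10], "twist": [-0.02, -0.006, 0.026], "hand": 1}
    - {"dp": [-19, 2.5, 30], "twist": [-0.02, -0.006, 0.026], "hand": 1}
    - {"dp": [-19, 2.5, 50], "twist": [-0.02, -0.006, 0.026], "hand": 1}
    - {"dp": [-19, 2.5, 53], "twist": [-0.02, -0.006, 0.026], "hand": 1}
    - {"dp": [-19, 2.5, 53], "twist": [-0.02, -0.006, 0.026], "hand": 1}

```text
clock: 9.25
tool_pos: [0.5355, -0.0249, 0.0301]
eef_rot: [0.711, 0.614, 0.259, -0.224]
contact_force: [-1.2, 0.2, -0.0]
opening: 0.999
finger_force: 0.0
```

Run:
```python
from h import *
s=snap('scene'); i=s['pixels'][165:285,200:360]; cv2.imwrite('pics/g2.png',cv2.resize(i[:,:,::-1],None,fx=5,fy=5))
go([.5359,-.0209,.0251],down(-8.3,40))
```

```text
t 9.3 tcp [ 0.5356 -0.025   0.0301] q [ 0.7037  1.1865 -0.6619  1.8815 -0.2161  0.345   0.4289] F [ 0.3877 -0.2925  0.6138] open 0.996 0.0
 dp [-0.1 -0.3  6.5] tw [ 0.001 -0.    -0.   ]
```

View pics/g2.png

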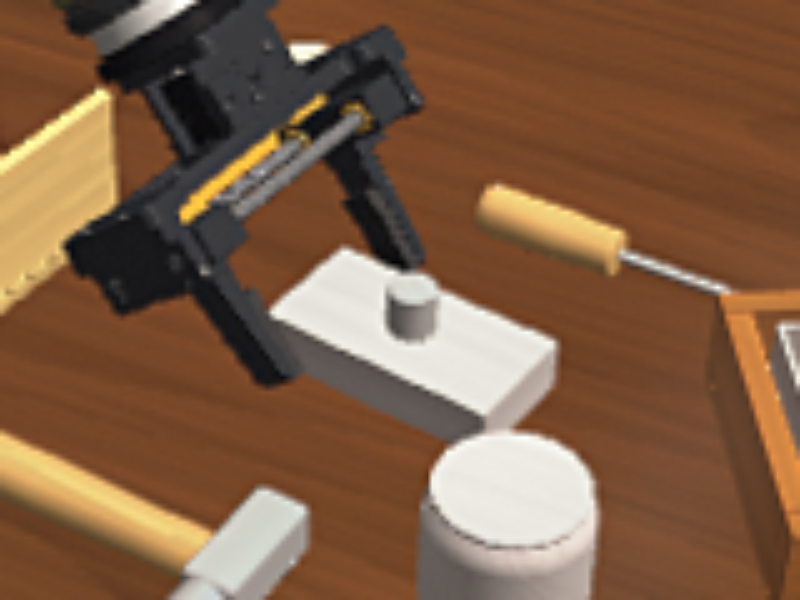

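The fingers straddle the lid's long sides near its left end, with the tips at about crop (285,370) and (410,260). I'll advance 6 mm and close.

Request:
step_arm:
  motion:
    - {"dp": [0, 0, 4], "twist": [0, 0, 0], "hand": 1}
    - {"dp": [0, 0, 6], "twist": [0, 0, 0], "hand": 0.6}
    - {"dp": [0, 0, 6], "twist": [0, 0, 0], "hand": -1}
    - {"dp": [0, 0, 6], "twist": [0, 0, 0], "hand": -1}
    - {"dp": [0, 0, 6], "twist": [0, 0, 0], "hand": -1}
  force: 58

```text
clock: 9.93
tool_pos: [0.5354, -0.02, 0.0247]
eef_rot: [0.711, 0.614, 0.259, -0.225]
contact_force: [-0.9, 1.3, -0.8]
opening: 0.702
finger_force: 58.0
```

Request:
step_arm:
  motion:
    - {"dp": [0, 0, 6], "twist": [0, 0, 0], "hand": -1}
    - {"dp": [0, 0, 6], "twist": [0, 0, 0], "hand": -1}

```text
clock: 10.18
tool_pos: [0.537, -0.0165, 0.0245]
eef_rot: [0.71, 0.614, 0.261, -0.225]
contact_force: [-5.2, -13.1, 31.6]
opening: 0.699
finger_force: 58.0
```

Run:
```python
from h import *
go([.5359,-.0209,.175],down(-8.3,40))
```

```text
t 10.18 tcp [ 0.537  -0.0165  0.0245] q [ 0.6931  1.2001 -0.6664  1.8835 -0.2184  0.3268  0.4287] F [ -5.2095 -13.0547  31.5974] open 0.699 58.001460428349674
 dp [  93.8   -0.2 -117.8] tw [ 0.001 -0.005  0.001]
```

Request:
step_arm:
  motion:
    - {"dp": [6, 0, -8], "twist": [0, 0, 0], "hand": -1}
    - {"dp": [20, 0, -24], "twist": [0, 0, 0], "hand": -1}
    - {"dp": [40, 0, -48], "twist": [0, 0, 0], "hand": -1}
    - {"dp": [70, 0, -84], "twist": [0, 0, 0], "hand": -1}
    - {"dp": [96, 0, -115], "twist": [0, 0, 0], "hand": -1}

```text
clock: 10.8
tool_pos: [0.5358, -0.0167, 0.171]
eef_rot: [0.711, 0.615, 0.259, -0.224]
contact_force: [0.0, 0.3, -1.4]
opening: 0.698
finger_force: 58.0
```

Run:
```python
from h import *
go([.55,-.06,.24],down(-8.3,-50))
for c in('scene','top'):
    s=snap(c,c+'3.png'); np.savez(c+'3.npz',P=cloud(s),pix=s['pixels'])
    print([(round(x['score'],2),towld(s,x['at'])) for x in r.search_frame(c,'lid')[:2]])
```

```text
t 10.8 tcp [ 0.5358 -0.0167  0.171 ] q [ 0.7151  0.9329 -0.7127  1.8973 -0.2874  0.5295  0.3312] F [ 0.0246  0.2666 -1.3901] open 0.698 57.99856365658343
 dp [ 13.2  20.2 -79. ] tw [-0.001 -1.572  0.001]
[(0.91, array([0.5549, 0.0377, 0.1701])), (0.43, array([ 0.5633, -0.242 ,  0.0391]))]
[(0.64, array([0.5448, 0.0294, 0.1722])), (0.41, array([ 0.5073, -0.2293,  0.0064]))]
```

View pics/scene3.png

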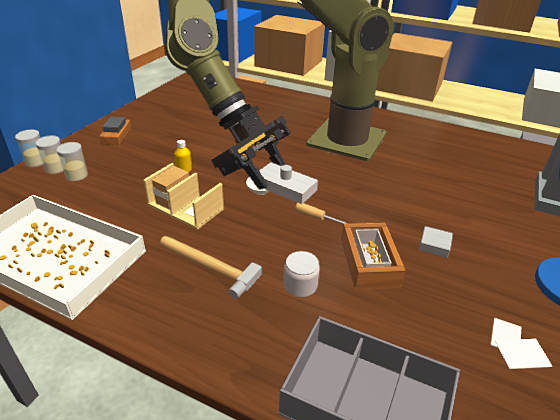

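The lid is held and roughly level at (288,182), with the knob up and the gripper at its left end. I'll measure its pose in the hand.

Run:
```python
from h import *
Rt=down(-8.3,40)
for c in('scene','top'):
    d=np.load(c+'3.npz');P=d['P'];pix=d['pix'].astype(int)
    m=(abs(P[...,0]-.542)<.07)&(P[...,1]>-.0)&(P[...,1]<.12)&(abs(P[...,2]-.172)<.012)&(pix.min(-1)>110)
    q=P[m]
    for _ in range(3):
        ce=q.mean(0);n=np.linalg.svd(q-ce,full_matrices=False)[2][2];n*=np.sign(n[2]);q=q[abs((q-ce)@n)<.006]
    u=np.array([.1437,.9896,0]);v=np.array([-.9896,.1437,0])
    a=(q-[.5358,-.0167,0])@u; b=(q-[.5358,-.0167,0])@v
    rc=cv2.minAreaRect((q[:,:2]*1000).astype(np.float32))
    print(c,len(q),ce,'n',n,'pitch along u',np.degrees(n@u).round(2),'along v',np.degrees(n@v).round(2),'u range',np.percentile(a,[0,1,99,100]),'v',np.percentile(b,[1,99]),rc)
```

```text
scene 599 [0.5483 0.051  0.1722] n [0.0042 0.0187 0.9998] pitch along u 1.09 along v -0.08 u range [0.0143 0.0185 0.1031 0.1043] v [-0.0307  0.0298] ((543.1600952148438, 42.12913513183594), (90.062255859375, 65.82160949707031), 81.70589447021484)
top 1161 [0.5458 0.0442 0.176 ] n [-0.0118  0.0026  0.9999] pitch along u 0.05 along v 0.69 u range [0.0135 0.0161 0.1028 0.1036] v [-0.033   0.0283] ((546.4856567382812, 40.86393356323242), (90.14707946777344, 63.24726486206055), 81.5621109008789)
```

The lid is level in the hand (within 1°), 43.5 mm from the TCP, as expected. Turning it upright at height.

Request:
step_arm:
  motion:
    - {"dp": [13, 20, -79], "twist": [0, -0.2, 0], "hand": -1}
    - {"dp": [13, 20, -79], "twist": [0, -0.38, 0], "hand": -1}
    - {"dp": [13, 20, -79], "twist": [0, -0.56, 0], "hand": -1}
    - {"dp": [13, 20, -79], "twist": [0, -0.74, 0], "hand": -1}
    - {"dp": [13, 20, -79], "twist": [0, -0.92, 0], "hand": -1}

```text
clock: 11.62
tool_pos: [0.5494, -0.0604, 0.2379]
eef_rot: [0.751, 0.65, -0.086, 0.073]
contact_force: [-0.5, -0.4, -2.1]
opening: 0.698
finger_force: 58.0
```

Run:
```python
from h import *
go([.549,-.200,.26],down(-8.3,-50))
```

```text
t 11.62 tcp [ 0.5494 -0.0604  0.2379] q [-0.1337  0.6424  0.064   1.8067  0.2652  0.7647 -0.4241] F [-0.5186 -0.3805 -2.0548] open 0.698 57.997367908246815
 dp [-139.7   19.7    9.5] tw [-0.002 -0.646  0.001]
```

Request:
step_arm:
  motion:
    - {"dp": [-40, 6, 0], "twist": [0, -0.18, 0], "hand": -1}
    - {"dp": [-80, 11, 0], "twist": [0, -0.36, 0], "hand": -1}
    - {"dp": [-120, 17, 5], "twist": [0, -0.54, 0], "hand": -1}
    - {"dp": [-140, 20, 9], "twist": [-0.002, -0.646, 0.001], "hand": -1}
    - {"dp": [-140, 20, 9], "twist": [-0.002, -0.646, 0.001], "hand": -1}

```text
clock: 12.25
tool_pos: [0.5489, -0.1994, 0.2577]
eef_rot: [0.685, 0.595, -0.319, 0.274]
contact_force: [0.2, 0.2, -1.3]
opening: 0.694
finger_force: 58.0
```

```bash
cat > meas.py <<'E'
from h import *
# rack coords: a along u from rack centre, b along v
u=np.array([.1437,.9896,0]);v=np.array([-.9896,.1437,0]);C=np.array([.5425,-.246,0])
def meas(c,tag,png=None):
    s=snap(c,png);P=cloud(s);pix=s['pixels'].astype(int)
    np.savez(c+tag+'.npz',P=P,pix=pix); return P,pix
E
python3 - <<'E'
from meas import *
go([.549,-.200,.26],down(-8.3,-50))
for c in('scene','top'):
    P,pix=meas(c,'4',c+'4.png'); A=(P-C)@u;B=(P-C)@v;Z=P[...,2]
    m=(abs(A-.045)<.06)&(abs(B)<.06)&(Z>.13)&(Z<.245)&(pix.min(-1)>110)
    q=np.c_[A[m],B[m],Z[m]]
    print(c,len(q));
    if len(q)>20: print(np.percentile(q,[1,10,50,90,99],axis=0))
    # dividers tops now: mean A by strip
    m=(abs(A)<.1)&(abs(B)<.055)&(abs(Z-.079)<.008); h,e=np.histogram(A[m],bins=np.arange(-.1,.1,.004)); print([(round(x+.002,3),int(k)) for x,k in zip(e,h) if k>8])
E
```

```text
t 12.25 tcp [ 0.5489 -0.1994  0.2577] q [-0.3882  0.8404  0.4632  1.8099  0.6959  0.8652 -0.7214] F [ 0.187   0.1784 -1.3138] open 0.694 57.99925091676414
 dp [-2.1  0.2 -1.1] tw [-0.002 -0.005  0.005]
scene 499
[[ 0.0448 -0.0296  0.1555]
 [ 0.0464 -0.0237  0.1616]
 [ 0.0479 -0.005   0.1876]
 [ 0.07    0.0214  0.221 ]
 [ 0.0728  0.031   0.2269]]
[(np.float64(-0.082), 20), (np.float64(-0.078), 64), (np.float64(-0.074), 47), (np.float64(-0.062), 24), (np.float64(-0.058), 29), (np.float64(-0.054), 30), (np.float64(-0.05), 28), (np.float64(-0.046), 33), (np.float64(-0.042), 31), (np.float64(-0.038), 29), (np.float64(-0.034), 30), (np.float64(-0.03), 30), (np.float64(-0.026), 39), (np.float64(-0.022), 30), (np.float64(-0.018), 73), (np.float64(-0.014), 29), (np.float64(-0.002), 41), (np.float64(0.002), 80), (np.float64(0.006), 9), (np.float64(0.078), 46), (np.float64(0.082), 90), (np.float64(0.086), 10)]
top 173
[[ 0.0492 -0.0279  0.1871]
 [ 0.0495 -0.0223  0.2059]
 [ 0.0503 -0.0005  0.2257]
 [ 0.071   0.0116  0.238 ]
 [ 0.0742  0.0203  0.2435]]
[(np.float64(-0.082), 65), (np.float64(-0.078), 98), (np.float64(-0.074), 14), (np.float64(-0.066), 10), (np.float64(-0.062), 59), (np.float64(-0.058), 63), (np.float64(-0.054), 63), (np.float64(-0.05), 60), (np.float64(-0.046), 67), (np.float64(-0.042), 59), (np.float64(-0.038), 62), (np.float64(-0.034), 62), (np.float64(-0.03), 62), (np.float64(-0.026), 68), (np.float64(-0.022), 58), (np.float64(-0.018), 59), (np.float64(-0.014), 31), (np.float64(-0.002), 20), (np.float64(0.002), 28), (np.float64(0.006), 13)]
```

View pics/scene4.png

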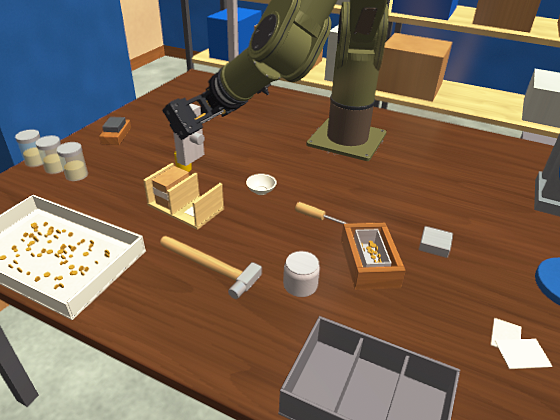

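The picture shows the lid upright at (190,145) above the free bay. The numbers put the knob tip about 3.5 mm short of the outer divider, so I'm lowering it straight down.

Request:
step_arm:
  motion:
    - {"dp": [23, 0, 19.3], "twist": [0, -0.004, 0.004], "hand": -1}
    - {"dp": [46, 0, 38.6], "twist": [0, -0.004, 0.004], "hand": -1}
    - {"dp": [65, 0, 54.7], "twist": [0, -0.004, 0.004], "hand": -1}
    - {"dp": [69, 0, 57.9], "twist": [0, -0.004, 0.004], "hand": -1}
    - {"dp": [69, 0, 57.9], "twist": [0, -0.004, 0.004], "hand": -1}

```text
clock: 12.98
tool_pos: [0.5502, -0.1999, 0.171]
eef_rot: [0.688, 0.592, -0.317, 0.277]
contact_force: [0.6, 0.4, -1.1]
opening: 0.697
finger_force: 58.0
```

Run:
```python
from meas import *
go([.549,-.1997,.1135],down(-8.3,-50))
for c in('scene','top'):
    P,pix=meas(c,'5',c+'5.png'); A=(P-C)@u;B=(P-C)@v;Z=P[...,2]
    m=(abs(A-.05)<.007)&(abs(B)<.035)&(Z>.085)&(Z<.15)&(pix.min(-1)>110)
    q=np.c_[A[m],B[m],Z[m]]; print(c,len(q),np.median(q,axis=0), np.percentile(q[:,1],[2,98]), 'slope A/z',np.degrees(np.polyfit(q[:,2],q[:,0],1)[0]))
    m=(abs(A-.08)<.012)&(abs(B)<.055)&(abs(Z-.079)<.006); print('outer div',np.median(A[m]),m.sum())
    m=(A>.055)&(A<.075)&(abs(B)<.016)&(Z>.10)&(Z<.135); print('knob A 98%',np.percentile(A[m],[50,95,100]),m.sum())
```

```text
t 12.97 tcp [ 0.5502 -0.1999  0.171 ] q [-0.3893  0.9923  0.4697  1.8381  0.7225  0.7249 -0.8597] F [ 0.5679  0.4411 -1.0589] open 0.697 57.999173565767705
 dp [43.9 -1.5 37.1] tw [ 0.001 -0.003 -0.006]
scene 189 [ 0.0474 -0.0114  0.1001] [-0.0318  0.0275] slope A/z 0.7956413696854239
outer div 0.08122423115101961 125
knob A 98% [0.0707 0.0732 0.0738] 63
top 100 [ 0.0498 -0.0028  0.1366] [-0.0303  0.0169] slope A/z 2.723741287212214
outer div nan 0
knob A 98% [0.0712 0.072  0.0721] 13
  return _methods._mean(a, axis=axis, dtype=dtype,
  ret = ret.dtype.type(ret / rcount)
```

Request:
step_arm:
  motion:
    - {"dp": [15, -1.5, 12.7], "twist": [0, -0.003, -0.006], "hand": -1}
    - {"dp": [30, -1.5, 25.3], "twist": [0, -0.003, -0.006], "hand": -1}
    - {"dp": [39, -1.5, 33], "twist": [0, -0.003, -0.006], "hand": -1}
    - {"dp": [43, -1.5, 36.3], "twist": [0, -0.003, -0.006], "hand": -1}
    - {"dp": [43.5, -1.5, 36.8], "twist": [0, -0.003, -0.006], "hand": -1}

```text
clock: 13.7
tool_pos: [0.5486, -0.1997, 0.1131]
eef_rot: [0.685, 0.593, -0.32, 0.277]
contact_force: [0.5, 0.6, -0.8]
opening: 0.697
finger_force: 58.0
```

Request:
step_arm:
  motion:
    - {"dp": [0.8, 0, 0.6], "twist": [0, 0, 0], "hand": -1}
    - {"dp": [0.8, 0, 0.6], "twist": [0, 0, 0], "hand": -1}

```text
clock: 13.95
tool_pos: [0.5489, -0.1996, 0.1128]
eef_rot: [0.685, 0.593, -0.319, 0.277]
contact_force: [0.3, -0.3, -0.4]
opening: 0.695
finger_force: 58.0
```

Run:
```python
from meas import *
go([.549,-.1997,.1115],down(-8.3,-50))
```

```text
t 13.95 tcp [ 0.5489 -0.1996  0.1128] q [-0.3946  1.101   0.4754  1.8391  0.738   0.645  -0.9371] F [ 0.2629 -0.3177 -0.3811] open 0.695 57.99919355660677
 dp [1.  0.1 0.9] tw [0.002 0.001 0.001]
```

Request:
step_arm:
  motion:
    - {"dp": [0.8, 0, 0.6], "twist": [0, 0, 0], "hand": -1}
    - {"dp": [0.8, 0, 0.6], "twist": [0, 0, 0], "hand": -1}

```text
clock: 14.2
tool_pos: [0.5488, -0.1995, 0.1115]
eef_rot: [0.685, 0.593, -0.32, 0.277]
contact_force: [-0.4, 0.4, -1.3]
opening: 0.694
finger_force: 58.0
```

Request:
step_arm:
  motion:
    - {"dp": [0.8, 0, 0.6], "twist": [0, 0, 0], "hand": -1}
    - {"dp": [0.8, 0, 0.6], "twist": [0, 0, 0], "hand": -1}

```text
clock: 14.45
tool_pos: [0.5488, -0.1998, 0.1113]
eef_rot: [0.685, 0.593, -0.32, 0.277]
contact_force: [-0.3, 1.6, 4.8]
opening: 0.698
finger_force: 58.0
```

Contact with the bay floor (about 5 N). I'll ease the grip, then open and look before retreating.

Request:
step_arm:
  motion:
    - {"dp": [0, 0, 0], "twist": [0, 0, 0], "hand": -1}
    - {"dp": [0, 0, 0], "twist": [0, 0, 0], "hand": -1}
  force: 4

```text
clock: 14.7
tool_pos: [0.5488, -0.2, 0.1112]
eef_rot: [0.685, 0.593, -0.32, 0.277]
contact_force: [-0.6, 0.3, 5.2]
opening: 0.706
finger_force: 4.0
```

Request:
step_arm:
  motion:
    - {"dp": [0, 0, 0], "twist": [0, 0, 0], "hand": 0.5}
    - {"dp": [0, 0, 0], "twist": [0, 0, 0], "hand": 0.7}
    - {"dp": [0, 0, 0], "twist": [0, 0, 0], "hand": 0.9}
    - {"dp": [0, 0, 0], "twist": [0, 0, 0], "hand": 0.9}

```text
clock: 15.2
tool_pos: [0.5487, -0.1994, 0.1103]
eef_rot: [0.685, 0.593, -0.32, 0.277]
contact_force: [-0.1, 0.8, -0.7]
opening: 0.948
finger_force: 0.0
```

Run:
```python
from meas import *
s=snap('scene'); i=s['pixels'][80:240,100:300]; cv2.imwrite('pics/p1.png',cv2.resize(i[:,:,::-1],None,fx=3.75,fy=3.75))
```

```text
(no output)
```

View pics/p1.png

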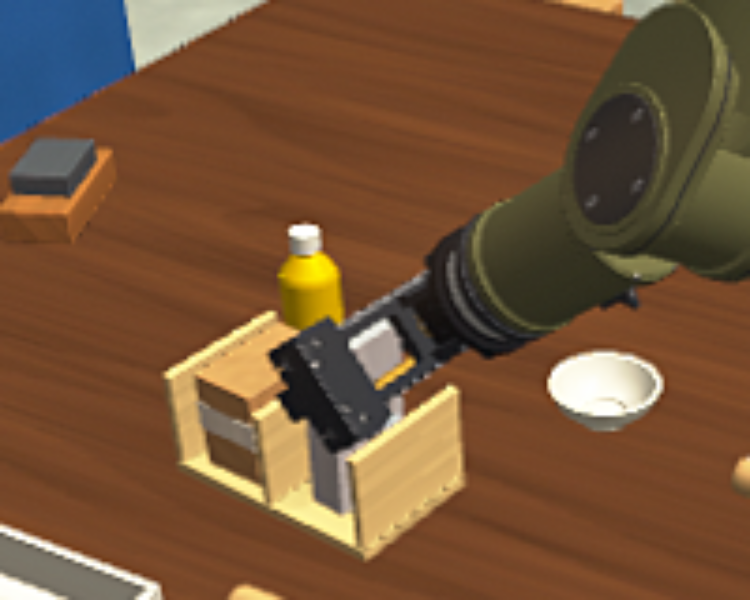

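The lid stands in the bay at crop (330,470), with the fingers open on either side of it. I'll retreat along the tool axis.

Request:
step_arm:
  motion:
    - {"dp": [0, 0, -10], "twist": [0, 0, 0], "hand": 0.9}
    - {"dp": [0, 0, -25], "twist": [0, 0, 0], "hand": 0.9}
    - {"dp": [0, 0, -50], "twist": [0, 0, 0], "hand": 0.9}
    - {"dp": [0, 0, -90], "twist": [0, 0, 0], "hand": 0.9}
    - {"dp": [0, 0, -140], "twist": [0, 0, 0], "hand": 0.9}

```text
clock: 15.88
tool_pos: [0.5638, -0.0919, 0.2017]
eef_rot: [0.685, 0.593, -0.32, 0.276]
contact_force: [-0.1, -0.5, -0.5]
opening: 0.953
finger_force: 0.0
```

Request:
step_arm:
  motion:
    - {"dp": [0, 0, -50], "twist": [0, 0, 0], "hand": 0.9}
    - {"dp": [0, 0, -100], "twist": [0, 0, 0], "hand": 0.9}
    - {"dp": [0, 0, -100], "twist": [0, 0, 0], "hand": 0.9}
    - {"dp": [0, 0, -100], "twist": [0, 0, 0], "hand": 0.9}
    - {"dp": [0, 0, -100], "twist": [0, 0, 0], "hand": 0.9}

```text
clock: 16.5
tool_pos: [0.5741, -0.0188, 0.2643]
eef_rot: [0.685, 0.593, -0.321, 0.276]
contact_force: [-0.5, -0.2, -0.3]
opening: 0.948
finger_force: 0.0
```

Run:
```python
from meas import *
go([.549,-.1997,.1115],down(-8.3,-50))
for c in('scene','top'):
    P,pix=meas(c,'6',c+'6.png'); A=(P-C)@u;B=(P-C)@v;Z=P[...,2]
    m=(A>.03)&(A<.062)&(abs(B)<.034)&(Z>.082)&(Z<.15)&(pix.min(-1)>100)
    q=np.c_[A[m],B[m],Z[m]]; print(c,len(q),np.percentile(q,[2,50,98],axis=0).tolist())
    w=q[q[:,2]<.122]
    if len(w)>20: print('tilt deg',np.degrees(np.polyfit(w[:,2],w[:,0],1)[0]))
s=cv2.imread('pics/scene6.png')[80:280,100:420]; cv2.imwrite('pics/f.png',cv2.resize(s,None,fx=2.5,fy=2.5))
```

```text
t 16.5 tcp [ 0.5741 -0.0188  0.2643] q [-0.6045  0.8781  0.3779  1.6115  0.5259  1.1733 -0.7674] F [-0.4547 -0.2285 -0.2539] open 0.948 0.0
 dp [  0.2   1.7 238.1] tw [-0.002  0.002  0.001]
scene 453 [[0.031188277631682453, -0.030015159892861062, 0.08341110005171468], [0.051300916850674096, -0.0004905631099406216, 0.11618387598498847], [0.0544687214034381, 0.03034978351510536, 0.1303565347687286]]
tilt deg 2.5463919951380123
top 415 [[0.030556067780017213, -0.027938640605464096, 0.0863493192972288], [0.04516251523950402, 0.002980714414711551, 0.12883936987770261], [0.05555305061858745, 0.031115370622691412, 0.13366896058448663]]
tilt deg -9.205021178356247
```

View pics/f.png

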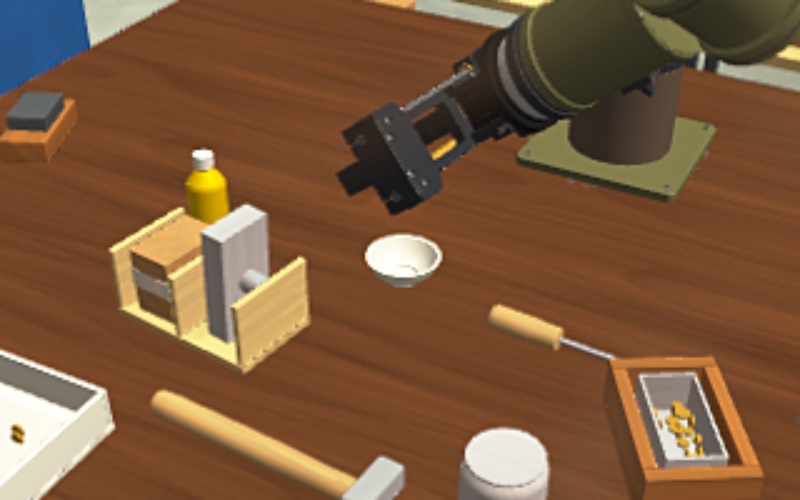

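The lid stands on its short end in the free bay at crop (235,275), leaning at most about 3° with the knob toward the outer divider. The tin, carton and other things are in place and the robot is clear, so I'm handing in.

```bash
python3 -c "
from plant import r
print(r.finish_job())"
```

```text
the job is handed in; nothing more can be done
None
```

The lid came off by its knob, was laid flat knob up and released, then regripped by its long sides and stood on a short end in the free bay, leaning about 3° with the knob toward the outer divider; nothing else looks moved, and the job was handed in at about 16.5 s (no verdict returned).

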